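Move the condiment set from the serving board to the spice rack, keeping its order

ROBOT

A 6-joint arm with a two-finger parallel gripper is mounted at the origin on the work surface. World frame = base frame: x ahead of the robot, y to its left, z up, the work surface at z = 0. Lengths are in m, angles in degrees, forces in N, time in s.
With the tool pointing down it reaches from about 0.375 to 0.9 m from the base axis. Payload 3.1 kg.
Tool frame: the origin (TCP) lies on the centre line of the jaws, within the pads' length; the fingertips stand 22 mm ahead of it and the grasp point (between the pads) lies 3 mm ahead of it; z points along the fingers, y is the line along which they close (so a half turn about z gives the same grasp; the last joint's range is limited). The gripper opens to 87 mm and grips with 3 to 60 N. Pads are 19 mm wide; open, the fingers measure 117 mm over their backs; the gripper's body (75 mm by 190 mm) begins 51 mm behind the grasp point.
Start: joints at [63.856, 30.224, 82.088, -0, 67.689, -10.227], TCP at [0.171, 0.601, 0.245] pointing down, gripper open.
Joint ranges: [-176.69, 176.69], [-43.24, 126.21], [12.49, 139.97], [-82, 262], [0, 151.66], [-163.58, 163.58]. Speed limits (degrees/s): [159.86, 159.86, 180, 180, 180, 180].

INTERFACE

Orientations are given as a 3x3 rotation matrix whose columns are the frame's x, y, z axes.
In Python, from rig import * gives the robot as it stands.
- The arm moves only by the shell command python3 -m jog 'ROWS'. ROWS is text: rows parted by semicolons, each of 7 numbers parted by spaces: the shift along the tool's x, y, z in mm, then the turn, a rotation vector about the tool's x, y, z in rad, then the finger opening in mm, from 0 to 87. In form: tx ty tz ax ay az fingers; .... A call has 1 to 12 rows; each row shifts and turns the commanded pose from where the row before left it, along the tool's axes as they then stand; what a row does not reach is not made up. A row lasts 1/8 s, in which the tool goes at most 62.5 mm and 10.7 degrees, less where a joint would pass 70% of its speed; a pose out of reach is approached as far as the arm can. A call with a gripper value outside its range is refused whole. The fingers move at their own pace and stop on an object; the grip force is fixed at half the most. Time passes only in rows, so rows that do not move let the fingers close. It gives the time, the measured TCP pose, the force, the opening and the grip force at its end, in the units of the state.
- read_state(): the state, without advancing time (a new reading comes with each control period).
- capture(name): name is "scene" or "top" or "wrist"; returns a dict with "color" (384x512x3 uint8, red, green, blue), "camera_matrix" (3x3 intrinsics, pixels), "R" (3x3) and "t" (3): a world point X has camera coordinates R X + t. Camera axes: x right, y down, z forward; pixel columns grow to the right and rows downward; lengths in m; the calibration is good to about 2 mm. A picture is of the moment at which its call begins. There is no depth.
- hand_in(): hands the job in; it is judged then, once.
Trained networks look in the newest picture that a camera, given by its name, has taken for a name from the list of things; names that differ only in an ending like _2 or _b are one class to them, and where a whole thing is asked for, a point or a joint stands for the part that bears it (a point fixed in the world has none). Each returns a list of dicts, best first, with "conf" (0 to 1); they miss things now and then, are a little off and sometimes report something else, mostly with a low value. They report only what shows in the picture. A call takes as long as a camera call.
- find_in(camera, target): "at" ([x, y, z] in m, in world coordinates, good to about 4 mm: the middle of the surface that is visible of it).
- trace(camera, target): "pixels" (384x512 bool, what is visible of it).
- place_of(camera, target): "at" ([x, y, z] in m, in world coordinates, good to about 4 mm: a listed point, or the origin of a listed thing).
The state is a dict: "time_s": time; "joint_positions": joint angles; "qvel": joint speeds; "tau": joint torques, N m; "position": TCP position; "tcp_rot": TCP orientation; "force": force on the tool from outside, world axes, zero at the start; "moment": the same for the moment, N m; "opening": opening from 0.0 (shut) to 1.0 (fully open); "grasp_force": force on a finger pad.
Only numpy, scipy, OpenCV 4.12 (cv2) and the standard library are available. Lean on these libraries where they do the work, as an engineer would, in place of code of your own. Each camera call takes 0.05 s, during which the arm holds its last target. There are 200 camera calls.

TASK

Move the four condiment containers from the serving board into the spice rack, one to each pocket, keeping their order: the one nearest the board's steel handle goes into the pocket next to the rack's tall end panel, the next one beside it, and so on. Keep them upright, set each down gently on the pocket floor rather than dropping it, and leave all four standing still.

Things in the scene. Friction and masses are not known exactly. Their poses are not given: they have to be found in the camera images.
- glass: Tall round spice glass, filled with red-brown spice to 58 mm, clear glass above (body diameter 48, 82 mm high) and a steel lid of diameter 50 from 82 to 102 mm height: 102 mm high in all. 0.25 kg. Loose, upright. Origin: centre of its underside, z up along its axis. Stands on a pad.
- pot: Squat round white ceramic pot, diameter 56 mm, body 70 mm high with a thin grey line, a small knob of 18 mm diameter on top up to 81 mm. 0.28 kg. Loose, upright. Origin: centre of its underside, z up. Stands on a pad.
- tin: Square aluminium tin, 46 x 46 mm and 88 mm high, with a thin dark line round it near the top. 0.22 kg. Loose, upright. Origin: centre of its underside, z up, x and y square to its sides. Stands on a pad.
- mill: Wooden pepper mill, round: foot of 48 mm diameter to 36 mm height, a waist of 34 mm at 50 mm, a head of 40 mm diameter from 60 to 95 mm, a steel knob of 12 mm diameter to 105 mm. 0.20 kg. Loose, upright. Origin: centre of its underside, z up. Stands on a pad.
- pad_glass: The cork pad, 72 x 72 x 5 mm, on which the spice glass stands at the start. Fixed; four alike lie 80 mm apart in a row on a dark wooden serving board (120 x 360 x 14 mm). Origin: centre of its underside, 14 mm above the worktop (its top: 19 mm). Its +y axis points along the row to the board's end with the raised steel bar handle (39 mm high, 60 mm past the last pad's centre).
- pad_pot: The cork pad, 72 x 72 x 5 mm, on which the white pot stands at the start. Fixed; four alike lie 80 mm apart in a row on a dark wooden serving board (120 x 360 x 14 mm). Origin: centre of its underside, 14 mm above the worktop (its top: 19 mm). Its +y axis points along the row to the board's end with the raised steel bar handle (39 mm high, 60 mm past the last pad's centre).
- pad_tin: The cork pad, 72 x 72 x 5 mm, on which the square tin stands at the start. Fixed; four alike lie 80 mm apart in a row on a dark wooden serving board (120 x 360 x 14 mm). Origin: centre of its underside, 14 mm above the worktop (its top: 19 mm). Its +y axis points along the row to the board's end with the raised steel bar handle (39 mm high, 60 mm past the last pad's centre).
- pad_mill: The cork pad, 72 x 72 x 5 mm, on which the pepper mill stands at the start. Fixed; four alike lie 80 mm apart in a row on a dark wooden serving board (120 x 360 x 14 mm). Origin: centre of its underside, 14 mm above the worktop (its top: 19 mm). Its +y axis points along the row to the board's end with the raised steel bar handle (39 mm high, 60 mm past the last pad's centre).
- rack: Low light-wood rack, fixed, 84 x 324 mm: a row of four square open-topped pockets along its y axis, their centres at y = -120, -40, 40, 120 mm (x = 0). Each pocket is 76 x 76 mm inside; its floor is 12 mm above the worktop and its walls are 4 mm thick with their tops at 22 mm. Origin: centre of its underside, on the worktop.
- end_panel: Tall light-wood panel with rounded top, 90 mm wide, 14 thick, 110 high, fixed across one end of the rack, at rack y = +170 or -170 mm, which differs from start to start (the other end has a low 26 mm cap). The pocket centres are 50, 130, 210 and 290 mm from it. Origin: centre of its underside, on the worktop; axes parallel to the rack's.

How it is judged (in metres and radians):
At the end, for the whole second after the job is handed in: Each of the four containers stands upright (within 0.1 rad), at rest, on the floor of a pocket of its own, within 16 mm of the pocket's centre along and across the rack; counted from the tall end panel they stand in the same order as they stood at the start counted from the board's handle (x of glass in the frame of rack between -0.016 and 0.016 m and z of glass in the frame of rack between 0.008 and 0.017 m and angle between each of glass, pot, tin, mill's own z axis and vertical below 0.1 rad and linear speed of each of glass, pot, tin, mill below 0.03 m/s and (horizontal distance between glass and end_panel between 0.034 and 0.066 m or horizontal distance between glass and end_panel between 0.114 and 0.146 m or horizontal distance between glass and end_panel between 0.194 and 0.226 m or horizontal distance between glass and end_panel between 0.274 and 0.306 m) and x of pot in the frame of rack between -0.016 and 0.016 m and z of pot in the frame of rack between 0.008 and 0.017 m and (horizontal distance between pot and end_panel between 0.034 and 0.066 m or horizontal distance between pot and end_panel between 0.114 and 0.146 m or horizontal distance between pot and end_panel between 0.194 and 0.226 m or horizontal distance between pot and end_panel between 0.274 and 0.306 m) and x of tin in the frame of rack between -0.016 and 0.016 m and z of tin in the frame of rack between 0.008 and 0.017 m and (horizontal distance between tin and end_panel between 0.034 and 0.066 m or horizontal distance between tin and end_panel between 0.114 and 0.146 m or horizontal distance between tin and end_panel between 0.194 and 0.226 m or horizontal distance between tin and end_panel between 0.274 and 0.306 m) and x of mill in the frame of rack between -0.016 and 0.016 m and z of mill in the frame of rack between 0.008 and 0.017 m and (horizontal distance between mill and end_panel between 0.034 and 0.066 m or horizontal distance between mill and end_panel between 0.114 and 0.146 m or horizontal distance between mill and end_panel between 0.194 and 0.226 m or horizontal distance between mill and end_panel between 0.274 and 0.306 m) and ((y of pad_glass in the frame of pad_pot above 0 m and ((horizontal distance between glass and end_panel below 0.09 m and horizontal distance between pot and end_panel above 0.09 m) or (horizontal distance between glass and end_panel below 0.17 m and horizontal distance between pot and end_panel above 0.17 m) or (horizontal distance between glass and end_panel below 0.25 m and horizontal distance between pot and end_panel above 0.25 m))) or (y of pad_pot in the frame of pad_glass above 0 m and ((horizontal distance between pot and end_panel below 0.09 m and horizontal distance between glass and end_panel above 0.09 m) or (horizontal distance between pot and end_panel below 0.17 m and horizontal distance between glass and end_panel above 0.17 m) or (horizontal distance between pot and end_panel below 0.25 m and horizontal distance between glass and end_panel above 0.25 m)))) and ((y of pad_glass in the frame of pad_tin above 0 m and ((horizontal distance between glass and end_panel below 0.09 m and horizontal distance between tin and end_panel above 0.09 m) or (horizontal distance between glass and end_panel below 0.17 m and horizontal distance between tin and end_panel above 0.17 m) or (horizontal distance between glass and end_panel below 0.25 m and horizontal distance between tin and end_panel above 0.25 m))) or (y of pad_tin in the frame of pad_glass above 0 m and ((horizontal distance between tin and end_panel below 0.09 m and horizontal distance between glass and end_panel above 0.09 m) or (horizontal distance between tin and end_panel below 0.17 m and horizontal distance between glass and end_panel above 0.17 m) or (horizontal distance between tin and end_panel below 0.25 m and horizontal distance between glass and end_panel above 0.25 m)))) and ((y of pad_glass in the frame of pad_mill above 0 m and ((horizontal distance between glass and end_panel below 0.09 m and horizontal distance between mill and end_panel above 0.09 m) or (horizontal distance between glass and end_panel below 0.17 m and horizontal distance between mill and end_panel above 0.17 m) or (horizontal distance between glass and end_panel below 0.25 m and horizontal distance between mill and end_panel above 0.25 m))) or (y of pad_mill in the frame of pad_glass above 0 m and ((horizontal distance between mill and end_panel below 0.09 m and horizontal distance between glass and end_panel above 0.09 m) or (horizontal distance between mill and end_panel below 0.17 m and horizontal distance between glass and end_panel above 0.17 m) or (horizontal distance between mill and end_panel below 0.25 m and horizontal distance between glass and end_panel above 0.25 m)))) and ((y of pad_pot in the frame of pad_tin above 0 m and ((horizontal distance between pot and end_panel below 0.09 m and horizontal distance between tin and end_panel above 0.09 m) or (horizontal distance between pot and end_panel below 0.17 m and horizontal distance between tin and end_panel above 0.17 m) or (horizontal distance between pot and end_panel below 0.25 m and horizontal distance between tin and end_panel above 0.25 m))) or (y of pad_tin in the frame of pad_pot above 0 m and ((horizontal distance between tin and end_panel below 0.09 m and horizontal distance between pot and end_panel above 0.09 m) or (horizontal distance between tin and end_panel below 0.17 m and horizontal distance between pot and end_panel above 0.17 m) or (horizontal distance between tin and end_panel below 0.25 m and horizontal distance between pot and end_panel above 0.25 m)))) and ((y of pad_pot in the frame of pad_mill above 0 m and ((horizontal distance between pot and end_panel below 0.09 m and horizontal distance between mill and end_panel above 0.09 m) or (horizontal distance between pot and end_panel below 0.17 m and horizontal distance between mill and end_panel above 0.17 m) or (horizontal distance between pot and end_panel below 0.25 m and horizontal distance between mill and end_panel above 0.25 m))) or (y of pad_mill in the frame of pad_pot above 0 m and ((horizontal distance between mill and end_panel below 0.09 m and horizontal distance between pot and end_panel above 0.09 m) or (horizontal distance between mill and end_panel below 0.17 m and horizontal distance between pot and end_panel above 0.17 m) or (horizontal distance between mill and end_panel below 0.25 m and horizontal distance between pot and end_panel above 0.25 m)))) and ((y of pad_tin in the frame of pad_mill above 0 m and ((horizontal distance between tin and end_panel below 0.09 m and horizontal distance between mill and end_panel above 0.09 m) or (horizontal distance between tin and end_panel below 0.17 m and horizontal distance between mill and end_panel above 0.17 m) or (horizontal distance between tin and end_panel below 0.25 m and horizontal distance between mill and end_panel above 0.25 m))) or (y of pad_mill in the frame of pad_tin above 0 m and ((horizontal distance between mill and end_panel below 0.09 m and horizontal distance between tin and end_panel above 0.09 m) or (horizontal distance between mill and end_panel below 0.17 m and horizontal distance between tin and end_panel above 0.17 m) or (horizontal distance between mill and end_panel below 0.25 m and horizontal distance between tin and end_panel above 0.25 m))))); the robot touches nothing.
It fails at once if a container is tipped by more than 0.6 rad (angle between any of glass, pot, tin, mill's own z axis and vertical above 0.6 rad).
It fails at once if a container is dropped: it moves freely, untouched by the fingers, faster than 0.7 m/s (a fall of about 25 mm) ((linear speed of glass above 0.7 m/s and contact force between the fingers and glass below 0.05 N) or (linear speed of pot above 0.7 m/s and contact force between the fingers and pot below 0.05 N) or (linear speed of tin above 0.7 m/s and contact force between the fingers and tin below 0.05 N) or (linear speed of mill above 0.7 m/s and contact force between the fingers and mill below 0.05 N)).
It also fails if it takes over 106 s, if anything falls off the work surface, if the arm or the gripper's body presses on something with over 40 N, if the wrist force passes 120 N, or if a joint passes its speed limit or range.

## Working session

There is one attempt and no reset: what is moved stays moved. The work goes in short steps, Python scripts to look and compute and a shell command to move; the robot and the scene stay as the last step left them, time stands still between calls to the robot, and variables do not carry over. Pictures are saved under pics/ and viewed, at most 14 in all, crops included, and the job is handed in when it is done.

```bash
mkdir -p pics; python3 - <<'E'
from rig import *
import cv2,numpy as np
s=read_state();print(s['time_s'],s['position'],s['tcp_rot'],s['opening'])
for c in("top","scene"):
    im=capture(c);cv2.imwrite(f"pics/{c}0.png",im["color"][:,:,::-1])
    for n in("glass","pot","tin","mill","pad_glass","pad_pot","pad_tin","pad_mill","rack","end_panel"):
        r=place_of(c,n)
        print(c,n,[(np.round(d["at"],3).tolist(),round(d["conf"],2)) for d in r[:4]])
print(read_state()['time_s'])
E
```

```text
0.0 [0.17107922 0.60041007 0.24359056] [[-9.61661480e-01  2.74237770e-01 -9.18679388e-04]
 [ 2.74239082e-01  9.61659592e-01 -1.93763393e-03]
 [ 3.52084438e-04 -2.11528571e-03 -9.99997701e-01]] 1.0038456172130656
top glass [([0.529, -0.278, 0.018], 0.84), ([0.518, 0.233, 0.0], 0.58)]
top pot []
top tin [([0.541, -0.197, 0.02], 0.72)]
top mill [([0.497, -0.35, 0.018], 0.78)]
top pad_glass [([0.525, -0.273, 0.013], 0.82)]
top pad_pot [([0.559, -0.117, 0.013], 0.61)]
top pad_tin [([0.543, -0.196, 0.017], 0.5)]
top pad_mill [([0.508, -0.35, 0.018], 0.83)]
top rack [([0.516, 0.233, 0.002], 0.9)]
top end_panel [([0.483, 0.066, -0.0], 0.7), ([0.544, -0.198, 0.015], 0.65), ([0.509, -0.346, 0.015], 0.54)]
scene glass [([0.522, -0.275, 0.014], 0.71), ([0.565, -0.118, 0.014], 0.23)]
scene pot [([0.564, -0.124, 0.023], 0.96)]
scene tin [([0.541, -0.199, 0.018], 0.79)]
scene mill [([0.498, -0.346, 0.016], 0.96)]
scene pad_glass [([0.524, -0.272, 0.012], 0.63)]
scene pad_pot [([0.561, -0.119, 0.016], 0.81), ([0.541, -0.192, 0.016], 0.39)]
scene pad_tin [([0.54, -0.193, 0.014], 0.61)]
scene pad_mill [([0.503, -0.351, 0.013], 0.58)]
scene rack [([0.513, 0.234, -0.001], 0.97)]
scene end_panel [([0.481, 0.068, 0.001], 0.74)]
1.1
```

View pics/top0.png

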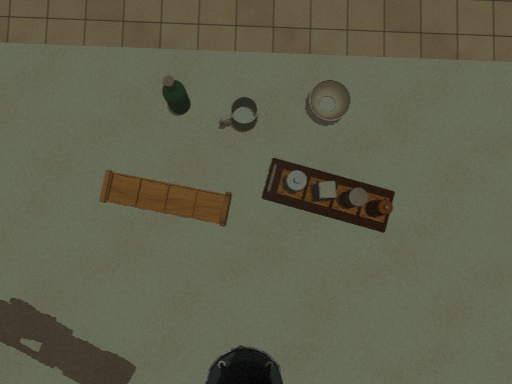

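View pics/scene0.png

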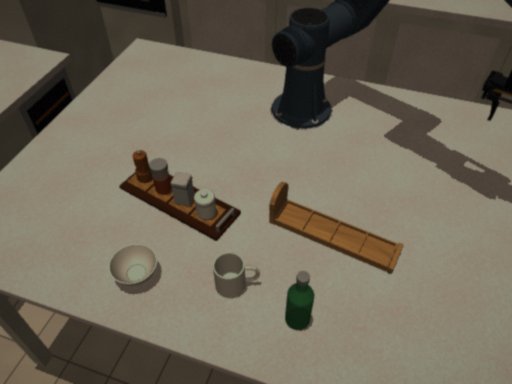

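The top view has the bar handle at (272,178), next to the pot at (297,181). Then come the tin (326,190), glass (354,197) and mill (380,208). The scene view has the tall panel at (280,203), on the rack end nearest the board. So from the panel outward the order is pot, tin, glass, mill. The network positions agree with this. I'll turn the tool first, then write a helper.

```bash
cat > h.py <<'E'
from rig import *
import numpy as np, cv2
from scipy.spatial.transform import Rotation as Ro
def go(x,y,z,ux,uy):
    "delta in tool axes (mm, rad) to TCP (x,y,z), tool x horizontal along (ux,uy), z down"
    s=read_state(); R=np.array(s["tcp_rot"]); u=np.array([ux,uy,0])/np.hypot(ux,uy)
    zt=np.array([0,0,-1.]); T=np.c_[u,np.cross(zt,u),zt]
    d=R.T@(np.array([x,y,z])-s["position"])*1000
    print("t=%.2f"%s["time_s"],"shift",np.round(d,1),"turn",np.round(Ro.from_matrix(R.T@T).as_rotvec(),3),"shift after turn",np.round(T.T@(np.array([x,y,z])-s["position"])*1000,1))
E
python3 -m jog '0 0 0 0 0 0.17 87;0 0 0 0 0 0.17 87;0 0 0 0 0 0.17 87;0 0 0 0 0 0.17 87;0 0 0 0 0 0.17 87;0 0 0 0 0 0.17 87;0 0 0 0 0 0.17 87;0 0 0 0 0 0.17 87;0 0 0 0 0 0.17 87'
python3 - <<'E'
from h import *
go(.53,-.235,.245,.228,.974)
# refine rack and board from masks in top and scene (plane z)
for c,n,z in(("top","rack",.02),("scene","rack",.02)):
    im=capture(c);r=trace(c,n)
    if not r: print(c,"none");continue
    m=r[0]["pixels"];v,u=np.nonzero(m)
    d=np.linalg.inv(im["camera_matrix"])@np.c_[u,v,np.ones(len(u))].T
    d=im["R"].T@d;o=-im["R"].T@im["t"]
    P=(o[:,None]+d*((z-o[2])/d[2]))[:2].T.astype(np.float32)
    print(c,r[0]["conf"],cv2.minAreaRect(P*1000),P.mean(0))
E
```

```text
time_s: 2.22
position: [0.1713, 0.601, 0.2445]
tcp_rot: [[0.24, 0.971, -0.0], [0.971, -0.24, -0.0], [-0.0, -0.0, -1.0]]
force: [-0.0, 0.2, -0.2]
opening: 1.0
grasp_force: 0.0
t=2.23 shift [-7.254e+02  5.489e+02 -4.000e-01] turn [-0.     0.    -0.013] shift after turn [-7.323e+02  5.398e+02 -5.000e-01]
top 0.7 ((511.93499755859375, 240.19932556152344), (320.0372009277344, 85.9527587890625), 80.05291748046875) [0.5118327 0.2411207]
scene 0.6 ((519.7596435546875, 232.2002410888672), (323.9289855957031, 102.96694946289062), 81.53485870361328) [0.5218251  0.23863046]
```

```bash
python3 -m jog '-25 18 0 0 0 0 87;-46 34 0 0 0 0 87;-46 34 0 0 0 0 87;-46 34 0 0 0 0 87;-46 34 0 0 0 0 87;-46 34 0 0 0 0 87;-46 34 0 0 0 0 87;-46 34 0 0 0 0 87;-46 34 0 0 0 0 87;-46 34 0 0 0 0 87;-46 34 0 0 0 0 87;-46 34 0 0 0 0 87'
python3 -m jog '-46 40 0 0 0 0 87;-46 40 0 0 0 0 87;-46 40 0 0 0 0 87;-46 40 0 0 0 0 87;-18 -12 0 0 0 -0.013 87;0 0 0 0 0 0 87;0 0 0 0 0 0 87'
python3 - <<'E'
from h import *
go(.53,-.235,.245,.228,.974)
im=capture("wrist");cv2.imwrite("pics/w1.png",im["color"][:,:,::-1])
for n in("glass","pot","tin","mill","pad_pot","pad_tin","pad_glass","pad_mill"):
    print(n,[(np.round(d["at"],3).tolist(),round(d["conf"],2)) for d in place_of("wrist",n)[:3]])
E
```

```text
time_s: 3.92
position: [0.4285, -0.0092, 0.2449]
tcp_rot: [[0.233, 0.972, 0.001], [0.972, -0.233, -0.0], [0.0, 0.001, -1.0]]
force: [-0.0, 0.5, -0.6]
opening: 1.003
grasp_force: 0.0
time_s: 4.8
position: [0.5241, -0.2373, 0.2446]
tcp_rot: [[0.221, 0.975, -0.0], [0.975, -0.221, 0.001], [0.001, -0.0, -1.0]]
force: [0.3, -0.1, -0.6]
opening: 0.997
grasp_force: 0.0
t=4.80 shift [ 3.6  5.2 -0.4] turn [-0.    -0.001  0.007] shift after turn [ 3.6  5.2 -0.4]
glass [([0.499, -0.348, 0.014], 0.68), ([0.523, -0.273, 0.021], 0.6)]
pot [([0.566, -0.12, 0.02], 0.85), ([0.497, -0.346, 0.014], 0.18)]
tin [([0.542, -0.194, 0.016], 0.88)]
mill [([0.498, -0.347, 0.016], 0.81), ([0.566, -0.122, 0.02], 0.7)]
pad_pot []
pad_tin []
pad_glass []
pad_mill []
```

View pics/w1.png

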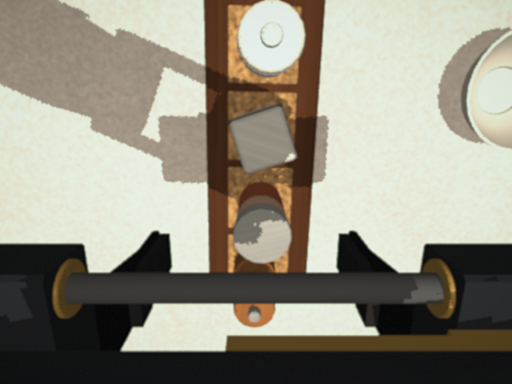

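The wrist view is looking down the row: pot top at (271,36), tin at (262,138), glass lid at (262,235), mill knob at (254,314). The tin is yawed about 17°, with top corners at (229,122), (283,105), (296,158) and (246,174). The three cameras agree on the positions. Pot goes first.

```bash
python3 - <<'E'
from h import *
go(.565,-.122,.072,.228,.974)
im=capture("wrist")
q=np.array([[229,122,1],[283,105,1],[296,158,1],[246,174,1.]]).T
d=im["R"].T@np.linalg.inv(im["camera_matrix"])@q;o=-im["R"].T@im["t"]
P=(o[:,None]+d*((.107-o[2])/d[2]))[:2].T
print(P.mean(0),np.diff(np.r_[P,P[:1]],axis=0)*1000)
e=[np.degrees(np.arctan2(*(P[j]-P[i])[::-1])) for i,j in((0,1),(1,2),(2,3),(3,0))];print(e)
E
```

```text
t=5.25 shift [122.1  14.  172.7] turn [0.    0.    0.007] shift after turn [122.1  13.2 172.7]
[ 0.54130373 -0.19837282] [[ 44.78407063   3.29187384]
 [  2.07588035 -43.81134626]
 [-43.31070609  -3.9801818 ]
 [ -3.54924489  44.49965422]]
[np.float64(4.203992208721929), np.float64(-87.28722572050654), np.float64(-174.74936116393772), np.float64(94.56019665119028)]
```

```bash
python3 -m jog '40 4 0 0 0 0.007 87;41 5 0 0 0 0 87;41 5 0 0 0 0 87;0 0 30 0 0 0 87;0 0 40 0 0 0 87;0 0 40 0 0 0 87;0 0 30 0 0 0 87;0 0 20 0 0 0 87;0 0 13 0 0 0 87;0 0 0 0 0 0 87'
python3 - <<'E'
from h import *
go(.565,-.122,.072,.228,.974)
E
python3 -m jog '0 0 0 0 0 0 40;0 0 0 0 0 0 40;0 0 0 0 0 0 40;0 0 0 0 0 0 40;0 0 0 0 0 0 40;0 0 0 0 0 0 40;0 0 0 0 0 0 40'
```

```text
time_s: 6.55
position: [0.5651, -0.1225, 0.0709]
tcp_rot: [[0.229, 0.973, -0.001], [0.973, -0.229, 0.001], [0.0, -0.002, -1.0]]
force: [0.3, -0.2, 0.3]
opening: 1.002
grasp_force: 0.0
t=6.55 shift [ 0.5 -0.2 -1.1] turn [-0.002 -0.    -0.001] shift after turn [ 0.5 -0.2 -1.1]
time_s: 7.42
position: [0.5651, -0.1225, 0.0719]
tcp_rot: [[0.229, 0.973, -0.001], [0.973, -0.229, 0.0], [0.0, -0.001, -1.0]]
force: [-2.2, 0.4, 5.3]
opening: 0.637
grasp_force: 30.0
```

```bash
python3 -m jog '0 0 -10 0 0 0 40;0 0 -25 0 0 0 40;0 0 -35 0 0 0 40;0 0 -35 0 0 0 40;0 0 -25 0 0 0 40;10 0 -10 0 0 0.02 40;25 -4 0 0 0 0.02 40;35 -12 0 0 0 0 40;25 -14 0 0 0 0 40;10 -6 0 0 0 0 40;0 0 0 0 0 0 40;0 0 0 0 0 0 40'
python3 - <<'E'
from h import *
im=capture("wrist");cv2.imwrite("pics/w2.png",im["color"][:,:,::-1])
for n in("rack","end_panel"):
    print(n,[(np.round(d["at"],3).tolist(),round(d["conf"],2)) for d in place_of("wrist",n)[:3]])
im=capture("top");
for n in("rack","end_panel"):
    print(n,[(np.round(d["at"],3).tolist(),round(d["conf"],2)) for d in place_of("top",n)[:3]])
E
```

```text
time_s: 8.93
position: [0.5585, -0.0125, 0.2114]
tcp_rot: [[0.268, 0.963, 0.001], [0.963, -0.268, -0.001], [-0.0, 0.001, -1.0]]
force: [-0.5, -0.6, -2.9]
opening: 0.636
grasp_force: 30.0
rack []
end_panel [([0.484, 0.067, -0.002], 0.56)]
rack [([0.517, 0.234, -0.002], 0.71), ([0.541, -0.199, 0.02], 0.68)]
end_panel []
```

View pics/w2.png

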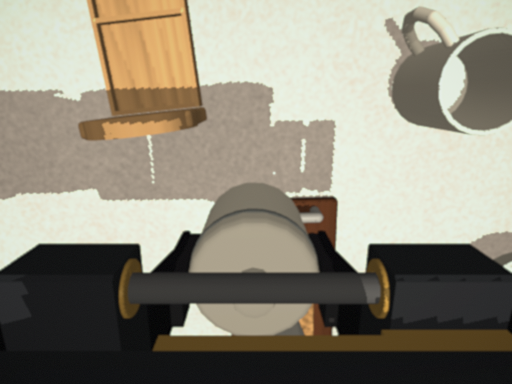

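The wrist view holds the pot at (254,260), with the rack ahead. Its left outer edge runs (90,0)–(109,110), its right edge (185,0)–(201,105), the divider (102,24)–(185,13), and the panel is at (142,124). I'll fit the rack from these.

```bash
python3 - <<'E'
from h import *
im=capture("wrist")
q=np.array([[90,0],[108,103],[185,0],[201,103],[102,24],[185,13]],float)
d=im["R"].T@np.linalg.inv(im["camera_matrix"])@np.c_[q,np.ones(6)].T;o=-im["R"].T@im["t"]
P=(o[:,None]+d*((.022-o[2])/d[2]))[:2].T
print(np.round(P,4))
for i,j in((0,1),(2,3),(4,5)): print(np.degrees(np.arctan2(*(P[i]-P[j])[::-1])))
a=np.radians(79.5);u=np.array([np.cos(a),np.sin(a)]);n=np.array([u[1],-u[0]])
print("lateral",P@n,"along",P@u)
for X in((.517,.234),(.514,.235),(.482,.067)):print(np.dot(X,n),np.dot(X,u))
E
```

```text
[[0.4638 0.1768]
 [0.4456 0.0926]
 [0.543  0.1547]
 [0.5295 0.0692]
 [0.4664 0.1565]
 [0.5397 0.1451]]
77.8310644746838
81.07196473626377
171.14229876346246
lateral [0.42381527 0.4213069  0.50568193 0.5080567  0.4301132  0.50420423] along [0.25836378 0.17227384 0.25103912 0.16450397 0.23888404 0.24100833]
0.4656996742454021 0.3242974150494056
0.462567673997218 0.3247339633804931
0.46171908523785227 0.153715602094
```

```bash
python3 - <<'E'
from h import *
go(.4934,.1156,.068,.1822,.9833)
E
```

```text
t=9.28 shift [105.7 -96.6 143.5] turn [ 0.     0.    -0.089] shift after turn [113.8 -86.9 143.5]
```

```bash
python3 -m jog '0 0 0 0 0 -0.045 40;10 -8 0 0 0 -0.044 40;32 -24 0 0 0 0 40;32 -24 0 0 0 0 40;28 -22 0 0 0 0 40;12 -9 0 0 0 0 40;0 0 20 0 0 0 40;0 0 30 0 0 0 40;0 0 30 0 0 0 40;0 0 25 0 0 0 40;0 0 18 0 0 0 40;0 0 10 0 0 0 40'
python3 -m jog '0 0 7 0 0 0 40;0 0 0 0 0 0 40;0 0 0 0 0 0 40'
python3 - <<'E'
from h import *
go(.4934,.1156,.064,.1822,.9833)
E
```

```text
time_s: 10.78
position: [0.4939, 0.1162, 0.0777]
tcp_rot: [[0.181, 0.983, -0.0], [0.983, -0.181, -0.0], [-0.0, -0.0, -1.0]]
force: [-0.5, -0.6, -2.4]
opening: 0.639
grasp_force: 30.0
time_s: 11.15
position: [0.494, 0.1164, 0.0721]
tcp_rot: [[0.181, 0.983, 0.001], [0.983, -0.181, -0.0], [0.0, 0.001, -1.0]]
force: [0.2, 0.6, -2.3]
opening: 0.634
grasp_force: 30.0
t=11.15 shift [-1.  -0.5  8.1] turn [ 0.001 -0.     0.001] shift after turn [-0.9 -0.5  8.1]
```

```bash
python3 -m jog '0 0 2 0 0 0 40;0 0 2 0 0 0 40;0 0 0 0 0 0 40;0 0 0 0 0 0 40'; python3 -m jog '0 0 1 0 0 0 40;0 0 1 0 0 0 40;0 0 0 0 0 0 40;0 0 0 0 0 0 40'
```

```text
time_s: 11.65
position: [0.4936, 0.1165, 0.0676]
tcp_rot: [[0.181, 0.983, 0.0], [0.983, -0.181, -0.0], [-0.0, 0.0, -1.0]]
force: [-0.3, -0.1, -3.3]
opening: 0.637
grasp_force: 30.0
time_s: 12.15
position: [0.4936, 0.1164, 0.0655]
tcp_rot: [[0.181, 0.983, -0.0], [0.983, -0.181, -0.0], [-0.0, -0.0, -1.0]]
force: [-0.0, -0.5, -2.6]
opening: 0.638
grasp_force: 30.0
```

```bash
python3 -m jog '0 0 0.7 0 0 0 40;0 0 0.7 0 0 0 40;0 0 0 0 0 0 40;0 0 0 0 0 0 40'
```

```text
time_s: 12.65
position: [0.4937, 0.1165, 0.0649]
tcp_rot: [[0.181, 0.983, 0.001], [0.983, -0.181, -0.0], [0.0, 0.001, -1.0]]
force: [-1.1, -0.1, 5.9]
opening: 0.636
grasp_force: 30.0
```

```bash
python3 -m jog '0 0 0 0 0 0 87;0 0 0 0 0 0 87;0 0 0 0 0 0 87;0 0 -15 0 0 0 87;0 0 -35 0 0 0 87;0 0 -40 0 0 0 87;0 0 -30 0 0 0 87;-10 0 -10 0 0 0 87;-40 4 0 0 0 0 87;-50 10 0 0 0 0 87;0 0 0 0 0 0 87'
python3 - <<'E'
from h import *
im=capture("scene");print([(np.round(d["at"],3).tolist(),round(d["conf"],2)) for d in place_of("scene","pot")])
cv2.imwrite("pics/s2.png",im["color"][100:300,100:420,::-1].repeat(2,0).repeat(2,1))
a=np.radians(94.3)
go(.5415,-.197,.074,np.cos(a),np.sin(a))
E
```

```text
time_s: 14.02
position: [0.489, 0.0124, 0.1938]
tcp_rot: [[0.186, 0.983, -0.001], [0.983, -0.186, -0.001], [-0.001, -0.001, -1.0]]
force: [0.1, -0.5, -0.6]
opening: 0.998
grasp_force: 0.0
[([0.492, 0.116, 0.015], 0.7)]
t=14.12 shift [-198.8   91.2  119.4] turn [-0.002 -0.001 -0.259] shift after turn [-215.4   37.   119.7]
```

View pics/s2.png

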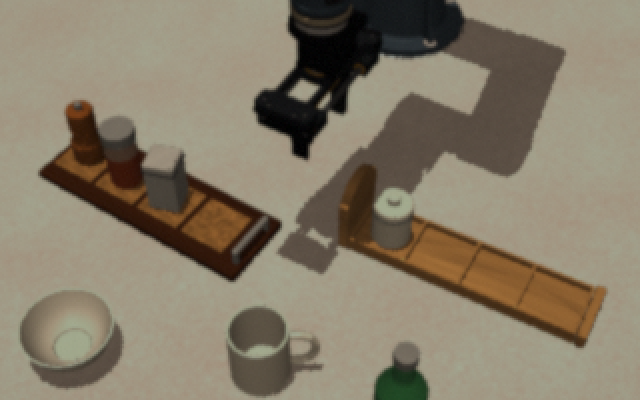

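The crop shows the pot upright in the first pocket beside the tall panel, at (393,220). The other three still stand on the board. Next is the tin.

```bash
python3 -m jog '0 0 0 0 0 -0.13 87;0 0 0 0 0 -0.129 87;-35 6 0 0 0 0 87;-50 8 0 0 0 0 87;-50 9 0 0 0 0 87;-50 9 0 0 0 0 87;-30 5 0 0 0 0 87;0 0 0 0 0 0 87;0 0 0 0 0 0 87'
python3 - <<'E'
from h import *
a=np.radians(94.3)
go(.5415,-.197,.074,np.cos(a),np.sin(a))
E
```

```text
time_s: 15.25
position: [0.5419, -0.1939, 0.1935]
tcp_rot: [[-0.078, 0.997, -0.002], [0.997, 0.078, 0.002], [0.002, -0.002, -1.0]]
force: [0.9, 0.4, -0.0]
opening: 0.997
grasp_force: 0.0
t=15.25 shift [ -3.3  -0.4 119.5] turn [-0.002 -0.002  0.003] shift after turn [ -3.1  -0.6 119.5]
```

```bash
python3 -m jog '-3 0 20 0 0 0 87;0 0 35 0 0 0 87;0 0 30 0 0 0 87;0 0 20 0 0 0 87;0 0 10 0 0 0 87;0 0 0 0 0 0 87;0 0 0 0 0 0 40;0 0 0 0 0 0 40;0 0 0 0 0 0 40;0 0 0 0 0 0 40;0 0 0 0 0 0 40;0 0 0 0 0 0 40'
python3 -m jog '0 0 0 0 0 0 40;0 0 0 0 0 0 40;0 0 0 0 0 0 40'
```

```text
time_s: 16.75
position: [0.5425, -0.1989, 0.0792]
tcp_rot: [[-0.077, 0.997, -0.001], [0.997, 0.077, 0.0], [0.0, -0.001, -1.0]]
force: [-1.3, -0.8, 2.0]
opening: 0.53
grasp_force: 30.0
time_s: 17.12
position: [0.5425, -0.1989, 0.0792]
tcp_rot: [[-0.077, 0.997, -0.001], [0.997, 0.077, 0.0], [0.0, -0.001, -1.0]]
force: [-3.0, -0.1, 3.5]
opening: 0.53
grasp_force: 30.0
```

```bash
python3 -m jog '0 0 -10 0 0 0 40;0 0 -25 0 0 0 40;0 0 -35 0 0 0 40;0 0 -35 0 0 0 40;0 0 -25 0 0 0 40;0 0 -10 0 0 0.13 40;0 0 0 0 0 0.128 40;20 0 0 0 0 0 40;40 0 0 0 0 0 40;45 0 0 0 0 0 40;25 0 0 0 0 0 40'
python3 - <<'E'
from h import *
go(.508,.1942,.0762,.1822,.9833)
E
```

```text
time_s: 18.5
position: [0.566, -0.0673, 0.2189]
tcp_rot: [[0.176, 0.984, -0.001], [0.984, -0.176, 0.002], [0.001, -0.001, -1.0]]
force: [0.3, -0.9, -1.4]
opening: 0.526
grasp_force: 30.0
t=18.50 shift [ 247.1 -102.9  143.1] turn [-0.001 -0.001  0.007] shift after turn [ 246.6 -104.7  142.7]
```

```bash
python3 -m jog '35 -15 0 0 0 0 40;45 -19 0 0 0 0 40;50 -21 0 0 0 0 40;50 -21 0 0 0 0 40;40 -17 0 0 0 0 40;20 -10 0 0 0 0 40;0 0 0 0 0 0 40;0 0 0 0 0 0 40'
python3 - <<'E'
from h import *
go(.508,.1942,.0762,.1822,.9833)
E
```

```text
time_s: 19.5
position: [0.508, 0.1838, 0.219]
tcp_rot: [[0.178, 0.984, -0.0], [0.984, -0.178, -0.0], [-0.0, -0.0, -1.0]]
force: [-0.1, 0.1, -1.2]
opening: 0.529
grasp_force: 30.0
t=19.50 shift [ 10.3  -1.9 142.8] turn [-0.     0.     0.004] shift after turn [ 10.3  -1.9 142.8]
```

```bash
python3 -m jog '10 -2 0 0 0 0.004 40;0 0 20 0 0 0 40;0 0 30 0 0 0 40;0 0 35 0 0 0 40;0 0 25 0 0 0 40;0 0 18 0 0 0 40;0 0 10 0 0 0 40;0 0 4 0 0 0 40;0 0 1 0 0 0 40;0 0 0 0 0 0 40;0 0 0 0 0 0 40'
python3 -m jog '0 0 1 0 0 0 40;0 0 1 0 0 0 40;0 0 0 0 0 0 40;0 0 0 0 0 0 40'
```

```text
time_s: 20.88
position: [0.5084, 0.1938, 0.0767]
tcp_rot: [[0.184, 0.983, 0.001], [0.983, -0.184, 0.0], [0.0, 0.001, -1.0]]
force: [-1.1, 1.0, -2.0]
opening: 0.524
grasp_force: 30.0
time_s: 21.38
position: [0.508, 0.1937, 0.0741]
tcp_rot: [[0.184, 0.983, -0.0], [0.983, -0.184, -0.0], [-0.0, -0.0, -1.0]]
force: [0.2, -0.1, -1.2]
opening: 0.523
grasp_force: 30.0
```

```bash
python3 -m jog '0 0 1 0 0 0 40;0 0 0.7 0 0 0 40;0 0 0 0 0 0 40;0 0 0 0 0 0 40'; python3 -m jog '0 0 0.5 0 0 0 40;0 0 0 0 0 0 40'
```

```text
time_s: 21.88
position: [0.508, 0.1937, 0.0724]
tcp_rot: [[0.184, 0.983, -0.0], [0.983, -0.184, -0.0], [-0.0, -0.0, -1.0]]
force: [1.4, 0.5, -2.9]
opening: 0.523
grasp_force: 30.0
time_s: 22.12
position: [0.5081, 0.1938, 0.0722]
tcp_rot: [[0.184, 0.983, 0.0], [0.983, -0.184, 0.0], [0.0, 0.0, -1.0]]
force: [-0.8, 0.3, 1.7]
opening: 0.526
grasp_force: 30.0
```

```bash
python3 -m jog '0 0 0.4 0 0 0 40;0 0 0 0 0 0 87;0 0 0 0 0 0 87;0 0 0 0 0 0 87;0 0 -15 0 0 0 87;0 0 -35 0 0 0 87;0 0 -40 0 0 0 87;0 0 -30 0 0 0 87;-20 2 -10 0 0 0.046 87;-45 4 0 0 0 0 87;-50 10 0 0 0 0 87;-50 10 0 0 0 0 87'
python3 - <<'E'
from h import *
im=capture("scene")
for n in ("pot","tin","glass","mill"): print(n,[(np.round(d["at"],3).tolist(),round(d["conf"],2)) for d in place_of("scene",n)[:2]])
go(.523,-.274,.080,.228,.974)
E
```

```text
time_s: 23.62
position: [0.4952, 0.0248, 0.2011]
tcp_rot: [[0.23, 0.973, -0.002], [0.973, -0.23, -0.0], [-0.001, -0.001, -1.0]]
force: [-0.2, -1.0, 0.2]
opening: 1.001
grasp_force: 0.0
pot [([0.493, 0.117, 0.014], 0.92)]
tin [([0.507, 0.194, 0.009], 0.59)]
glass [([0.526, -0.277, 0.017], 0.75)]
mill [([0.498, -0.343, 0.016], 0.78)]
t=23.88 shift [-286.1   96.4  120.9] turn [-0.002 -0.    -0.003] shift after turn [-286.4   95.2  121.1]
```

```bash
python3 -m jog '-40 14 0 0 0 0 87;-50 17 0 0 0 0 87;-52 17 0 0 0 0 87;-52 17 0 0 0 0 87;-52 17 0 0 0 0 87;-30 11 0 0 0 0 87;-10 3 0 0 0 0 87;0 0 0 0 0 0 87;0 0 0 0 0 0 87'
python3 - <<'E'
from h import *
go(.523,-.274,.080,.228,.974)
E
```

```text
time_s: 25.0
position: [0.5242, -0.2711, 0.2013]
tcp_rot: [[0.227, 0.974, -0.001], [0.974, -0.227, 0.001], [0.001, -0.001, -1.0]]
force: [-0.1, -0.4, -0.5]
opening: 1.001
grasp_force: 0.0
t=25.00 shift [ -3.2  -0.3 121.3] turn [-0.001 -0.001  0.001] shift after turn [ -3.1  -0.5 121.3]
```

```bash
python3 -m jog '-3 0 20 0 0 0 87;0 0 35 0 0 0 87;0 0 35 0 0 0 87;0 0 21 0 0 0 87;0 0 10 0 0 0 87;0 0 0 0 0 0 87;0 0 0 0 0 0 40;0 0 0 0 0 0 40;0 0 0 0 0 0 40;0 0 0 0 0 0 40;0 0 0 0 0 0 40;0 0 0 0 0 0 40'
python3 -m jog '0 0 0 0 0 0 40;0 0 0 0 0 0 40;0 0 0 0 0 0 40'
```

```text
time_s: 26.5
position: [0.5235, -0.2762, 0.0807]
tcp_rot: [[0.229, 0.973, -0.001], [0.973, -0.229, 0.0], [0.0, -0.001, -1.0]]
force: [-1.3, -0.1, 2.4]
opening: 0.563
grasp_force: 30.0
time_s: 26.88
position: [0.5235, -0.2762, 0.0807]
tcp_rot: [[0.229, 0.973, -0.0], [0.973, -0.229, 0.0], [-0.0, -0.001, -1.0]]
force: [-2.2, 0.2, 4.6]
opening: 0.56
grasp_force: 30.0
```

```bash
python3 -m jog '0 0 -10 0 0 0 40;0 0 -25 0 0 0 40;0 0 -35 0 0 0 40;0 0 -35 0 0 0 40;0 0 -25 0 0 0 40;0 0 -10 0 0 -0.045 40;25 -5 0 0 0 0 40;45 -9 0 0 0 0 40;50 -10 0 0 0 0 40;50 -10 0 0 0 0 40;25 -5 0 0 0 0 40;0 0 0 0 0 0 40'
python3 - <<'E'
from h import *
go(.5225,.2729,.0777,.1822,.9833)
E
```

```text
time_s: 28.38
position: [0.5199, -0.0737, 0.2198]
tcp_rot: [[0.181, 0.983, -0.003], [0.983, -0.181, 0.002], [0.001, -0.003, -1.0]]
force: [0.4, -0.4, -2.5]
opening: 0.559
grasp_force: 30.0
t=28.38 shift [341.2 -59.8 142.7] turn [-0.003 -0.001  0.001] shift after turn [341.3 -60.6 142.1]
```

```bash
python3 -m jog '30 -5 0 0 0 0 40;45 -8 0 0 0 0 40;50 -9 0 0 0 0 40;50 -9 0 0 0 0 40;50 -9 0 0 0 0 40;50 -9 0 0 0 0 40;40 -7 0 0 0 0 40;20 -4 0 0 0 0 40;0 0 0 0 0 0 40;0 0 0 0 0 0 40'
python3 - <<'E'
from h import *
go(.5225,.2729,.0777,.1822,.9833)
E
```

```text
time_s: 29.62
position: [0.5244, 0.2615, 0.2202]
tcp_rot: [[0.186, 0.983, -0.001], [0.983, -0.186, -0.001], [-0.001, -0.001, -1.0]]
force: [-0.9, -0.2, -3.8]
opening: 0.562
grasp_force: 30.0
t=29.62 shift [ 11.   -3.9 142.5] turn [-0.001  0.001 -0.004] shift after turn [ 10.9  -3.9 142.5]
```

```bash
python3 -m jog '11 -4 0 0 0 -0.004 40;0 0 20 0 0 0 40;0 0 30 0 0 0 40;0 0 35 0 0 0 40;0 0 25 0 0 0 40;0 0 18 0 0 0 40;0 0 10 0 0 0 40;0 0 4 0 0 0 40;0 0 1 0 0 0 40;0 0 0 0 0 0 40;0 0 0 0 0 0 40'
python3 -m jog '0 0 1 0 0 0 40;0 0 1 0 0 0 40;0 0 0 0 0 0 40;0 0 0 0 0 0 40'
```

```text
time_s: 31.0
position: [0.5229, 0.2747, 0.0782]
tcp_rot: [[0.181, 0.983, 0.001], [0.984, -0.181, 0.0], [0.001, 0.001, -1.0]]
force: [-0.3, -0.3, -2.6]
opening: 0.558
grasp_force: 30.0
time_s: 31.5
position: [0.5226, 0.2745, 0.0755]
tcp_rot: [[0.181, 0.983, -0.0], [0.983, -0.181, -0.0], [-0.0, -0.0, -1.0]]
force: [-0.1, 0.1, -3.1]
opening: 0.557
grasp_force: 30.0
```

```bash
python3 -m jog '0 0 1 0 0 0 40;0 0 0.7 0 0 0 40;0 0 0 0 0 0 40;0 0 0 0 0 0 40'; python3 -m jog '0 0 0.6 0 0 0 40;0 0 0 0 0 0 40'
```

```text
time_s: 32.0
position: [0.5226, 0.2745, 0.0738]
tcp_rot: [[0.181, 0.983, 0.0], [0.983, -0.181, -0.0], [-0.0, 0.0, -1.0]]
force: [-0.3, 0.5, -3.5]
opening: 0.563
grasp_force: 30.0
time_s: 32.25
position: [0.5226, 0.2746, 0.0737]
tcp_rot: [[0.181, 0.983, 0.0], [0.983, -0.181, 0.0], [0.0, 0.0, -1.0]]
force: [-1.5, 0.6, 1.9]
opening: 0.559
grasp_force: 30.0
```

```bash
python3 -m jog '0 0 0.4 0 0 0 40;0 0 0 0 0 0 87;0 0 0 0 0 0 87;0 0 0 0 0 0 87;0 0 -15 0 0 0 87;0 0 -35 0 0 0 87;0 0 -40 0 0 0 87;0 0 -30 0 0 0 87;-20 2 -10 0 0 0.046 87;-45 4 0 0 0 0 87;-52 10 0 0 0 0 87;-52 10 0 0 0 0 87'
python3 -m jog '-52 10 0 0 0 0 87;-52 10 0 0 0 0 87;-52 10 0 0 0 0 87;-52 10 0 0 0 0 87;-30 5 0 0 0 0 87'
python3 - <<'E'
from h import *
im=capture("scene")
for n in ("pot","tin","glass","mill"): print(n,[(np.round(d["at"],3).tolist(),round(d["conf"],2)) for d in place_of("scene",n)[:2]])
go(.498,-.3465,.099,.228,.974)
E
```

```text
time_s: 33.75
position: [0.5093, 0.1015, 0.2024]
tcp_rot: [[0.227, 0.974, -0.002], [0.974, -0.227, -0.001], [-0.001, -0.001, -1.0]]
force: [0.4, 0.0, -0.3]
opening: 1.0
grasp_force: 0.0
time_s: 34.38
position: [0.4991, -0.1413, 0.2023]
tcp_rot: [[0.23, 0.973, -0.001], [0.973, -0.23, -0.0], [-0.0, -0.001, -1.0]]
force: [0.4, 0.6, 0.2]
opening: 1.0
grasp_force: 0.0
pot [([0.49, 0.118, 0.014], 0.74), ([0.525, -0.272, 0.011], 0.38)]
tin []
glass [([0.527, 0.277, 0.008], 0.73), ([0.505, -0.35, 0.015], 0.52)]
mill [([0.503, -0.346, 0.017], 0.84)]
t=34.62 shift [-203.8   46.3  103.1] turn [-0.002 -0.001  0.001] shift after turn [-203.7   46.2  103.3]
```

```bash
python3 -m jog '-35 8 0 0 0 0 87;-50 11 0 0 0 0 87;-50 11 0 0 0 0 87;-45 10 0 0 0 0 87;-24 6 0 0 0 0 87;0 0 0 0 0 0 87;0 0 0 0 0 0 87'
python3 - <<'E'
from h import *
go(.499,-.3465,.099,.228,.974)
im=capture("wrist");cv2.imwrite("pics/w3.png",im["color"][:,:,::-1])
for n in ("mill",): print(n,[(np.round(d["at"],3).tolist(),round(d["conf"],2)) for d in place_of("wrist",n)[:2]])
E
```

```text
time_s: 35.5
position: [0.4991, -0.3448, 0.2025]
tcp_rot: [[0.225, 0.974, -0.001], [0.974, -0.225, 0.002], [0.002, -0.002, -1.0]]
force: [0.7, 0.4, 0.3]
opening: 0.999
grasp_force: 0.0
t=35.50 shift [ -1.9   0.4 103.5] turn [-0.002 -0.002  0.003] shift after turn [ -1.7   0.2 103.5]
mill [([0.499, -0.348, 0.012], 0.61), ([0.523, -0.271, 0.016], 0.55)]
```

```bash
python3 -m jog '-2 0 20 0 0 0 87;0 0 35 0 0 0 87;0 0 25 0 0 0 87;0 0 16 0 0 0 87;0 0 8 0 0 0 87;0 0 0 0 0 0 87;0 0 0 0 0 0 30;0 0 0 0 0 0 30;0 0 0 0 0 0 30;0 0 0 0 0 0 30;0 0 0 0 0 0 30;0 0 0 0 0 0 30'
python3 -m jog '0 0 0 0 0 0 30;0 0 0 0 0 0 30;0 0 0 0 0 0 30;0 0 0 0 0 0 30'
```

```text
time_s: 37.1
position: [0.4989, -0.3492, 0.0989]
tcp_rot: [[0.226, 0.974, 0.0], [0.974, -0.226, -0.0], [-0.0, 0.0, -1.0]]
force: [0.3, 0.1, -0.7]
opening: 0.456
grasp_force: 30.0
time_s: 37.6
position: [0.499, -0.3492, 0.0989]
tcp_rot: [[0.226, 0.974, 0.0], [0.974, -0.226, -0.0], [-0.0, 0.0, -1.0]]
force: [0.9, -0.1, -0.1]
opening: 0.452
grasp_force: 30.0
```

```bash
python3 -m jog '0 0 -10 0 0 0 30;0 0 -25 0 0 0 30;0 0 -35 0 0 0 30;0 0 -35 0 0 0 30;0 0 -20 0 0 0 30;0 0 -8 0 0 -0.045 30;25 -3 0 0 0 0 30;45 -6 0 0 0 0 30;50 -6 0 0 0 0 30;50 -6 0 0 0 0 30;50 -6 0 0 0 0 30;50 -6 0 0 0 0 30'
python3 - <<'E'
from h import *
go(.5371,.3516,.096,.1822,.9833)
E
```

```text
time_s: 39.1
position: [0.5141, -0.0745, 0.2314]
tcp_rot: [[0.182, 0.983, -0.002], [0.983, -0.182, 0.001], [0.001, -0.002, -1.0]]
force: [0.6, 0.6, -1.8]
opening: 0.45
grasp_force: 30.0
t=39.10 shift [423.  -54.8 135.9] turn [-0.002 -0.001 -0.   ] shift after turn [423.1 -55.  135.4]
```

```bash
python3 -m jog '50 -6 0 0 0 0 30;50 -7 0 0 0 0 30;50 -7 0 0 0 0 30;50 -7 0 0 0 0 30;50 -7 0 0 0 0 30;50 -7 0 0 0 0 30;50 -7 0 0 0 0 30;35 -5 0 0 0 0 30;20 -2 0 0 0 0 30;0 0 0 0 0 0 30;0 0 0 0 0 0 30'
python3 - <<'E'
from h import *
go(.5371,.3516,.096,.1822,.9833)
E
```

```text
time_s: 40.48
position: [0.5347, 0.3293, 0.2315]
tcp_rot: [[0.183, 0.983, -0.001], [0.983, -0.183, -0.001], [-0.002, -0.001, -1.0]]
force: [0.2, -0.2, -2.4]
opening: 0.449
grasp_force: 30.0
t=40.48 shift [ 22.6  -1.6 135.5] turn [-0.001  0.002 -0.001] shift after turn [ 22.4  -1.7 135.5]
```

```bash
python3 -m jog '22 -2 0 0 0 0 30;0 0 20 0 0 0 30;0 0 30 0 0 0 30;0 0 30 0 0 0 30;0 0 25 0 0 0 30;0 0 16 0 0 0 30;0 0 10 0 0 0 30;0 0 4 0 0 0 30;0 0 0 0 0 0 30;0 0 0 0 0 0 30'
python3 -m jog '0 0 1 0 0 0 30;0 0 1 0 0 0 30;0 0 0 0 0 0 30;0 0 0 0 0 0 30'
```

```text
time_s: 41.72
position: [0.5378, 0.3528, 0.0977]
tcp_rot: [[0.182, 0.983, 0.002], [0.983, -0.182, 0.001], [0.001, 0.001, -1.0]]
force: [-0.4, 0.7, -0.6]
opening: 0.454
grasp_force: 30.0
time_s: 42.22
position: [0.5372, 0.3526, 0.0948]
tcp_rot: [[0.182, 0.983, -0.0], [0.983, -0.182, -0.0], [-0.0, -0.0, -1.0]]
force: [0.0, -1.4, -1.8]
opening: 0.451
grasp_force: 30.0
```

```bash
python3 -m jog '0 0 1 0 0 0 30;0 0 1 0 0 0 30;0 0 0.5 0 0 0 30;0 0 0 0 0 0 30'; python3 -m jog '0 0 0.5 0 0 0 30;0 0 0 0 0 0 30'
```

```text
time_s: 42.72
position: [0.5372, 0.3525, 0.0922]
tcp_rot: [[0.182, 0.983, -0.0], [0.983, -0.182, -0.0], [-0.0, -0.0, -1.0]]
force: [0.9, 0.0, -2.2]
opening: 0.454
grasp_force: 30.0
time_s: 42.98
position: [0.5373, 0.3526, 0.0919]
tcp_rot: [[0.182, 0.983, 0.0], [0.983, -0.182, 0.0], [0.0, 0.0, -1.0]]
force: [-0.5, -0.2, -1.5]
opening: 0.453
grasp_force: 30.0
```

```bash
python3 -m jog '0 0 0.6 0 0 0 30;0 0 0 0 0 0 30'; python3 -m jog '0 0 0 0 0 0 87;0 0 0 0 0 0 87;0 0 0 0 0 0 87;0 0 -15 0 0 0 87;0 0 -30 0 0 0 87;0 0 -40 0 0 0 87;0 0 -40 0 0 0 87;-20 -20 -25 0 0 0 87;-50 -30 0 0 0 0 87;-50 -30 0 0 0 0 87;-50 -10 0 0 0 0 87;0 0 0 0 0 0 87'
python3 - <<'E'
from h import *
im=capture("scene");cv2.imwrite("pics/s9.png",im["color"][150:300,220:420,::-1].repeat(4,0).repeat(4,1))
t=capture("top")
a=np.radians(79.5);u=np.array([np.cos(a),np.sin(a)]);n=np.array([u[1],-u[0]])
for c in("scene","top"):
  for k in ("pot","tin","glass","mill"):
    for d in place_of(c,k)[:1]: print(c,k,np.round(d["at"],3),round(d["conf"],2),"from panel %.3f lateral %.3f"%(d["at"][:2]@u-.1535,d["at"][:2]@n-.464))
E
```

```text
time_s: 43.22
position: [0.5373, 0.3526, 0.0919]
tcp_rot: [[0.182, 0.983, 0.0], [0.983, -0.182, 0.0], [0.0, 0.0, -1.0]]
force: [-1.3, -1.6, 3.1]
opening: 0.447
grasp_force: 30.0
time_s: 44.72
position: [0.4158, 0.1997, 0.2422]
tcp_rot: [[0.185, 0.983, -0.001], [0.983, -0.185, -0.001], [-0.001, -0.001, -1.0]]
force: [0.3, 0.1, -0.6]
opening: 0.999
grasp_force: 0.0
scene pot [0.491 0.118 0.015] 0.8 from panel 0.052 lateral -0.003
scene tin [0.51  0.192 0.009] 0.91 from panel 0.128 lateral 0.002
scene glass [0.524 0.276 0.012] 0.9 from panel 0.213 lateral 0.001
scene mill [0.536 0.355 0.009] 0.91 from panel 0.293 lateral -0.002
top pot [0.491 0.119 0.012] 0.95 from panel 0.053 lateral -0.003
top glass [ 0.523 -0.273  0.012] 0.6 from panel -0.326 lateral 0.100
top mill [0.535 0.352 0.012] 0.86 from panel 0.290 lateral -0.003
```

View pics/s9.png

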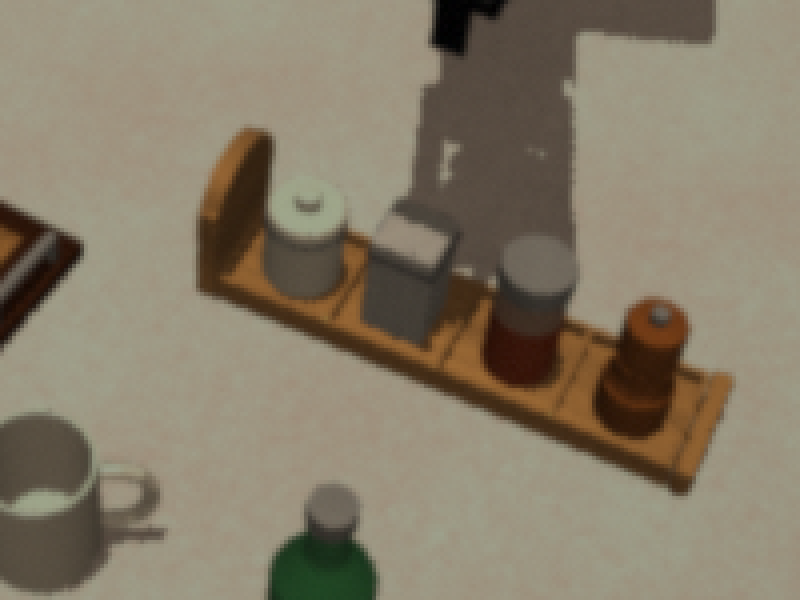

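The final crop has all four standing upright, one per pocket, counted from the tall panel: pot (306,240), tin (410,275), glass (530,310), mill (640,370). The measured offsets are within 4 mm of the pocket centres. The arm is clear, so I'm handing in.

```bash
python3 -c "
from rig import *
print(hand_in())"
```

```text
the job is handed in; nothing more can be done
None
```

All four containers stand upright in the rack, ordered pot, tin, glass, mill from the tall panel, each measured within about 4 mm of its pocket centre; I handed the job in at about 45 s, and no verdict came back.

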